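# Close the water-sample jars with their matching lids

### The arm

A 7-joint arm with a two-finger parallel gripper is mounted at the origin on the work surface. World frame = base frame: x ahead of the robot, y to its left, z up, the work surface at z = 0. Lengths are in mm, angles in rad, forces in N, time in s.
With the tool pointing down it reaches from about 425 to 875 mm from the base axis. Payload 9.9 kg.
Tool frame: the origin (TCP) lies on the centre line of the jaws, within the pads' length; the fingertips stand 17 mm ahead of it and the grasp point (between the pads) lies 2 mm behind it; z points along the fingers, y is the line along which they close (so a half turn about z gives the same grasp; the last joint's range is limited). The gripper opens to 85 mm and grips with 20 to 120 N. Pads are 22 mm wide; open, the fingers measure 114 mm over their backs; the gripper's body (76 mm by 85 mm) begins 54 mm behind the grasp point. The pads swing forward as they close: fully open they stand 13 mm farther back than shut.
Start: joints at [-1.297, 0.576, 0.025, 1.437, -0.015, 1.129, -0.057], TCP at [236.387, 632.257, 211.489] pointing down, gripper open.
Joint ranges: [-2.76, 2.76], [-0.34, 2.15], [-1.52, 1.57], [0.19, 2.46], [-1.09, 4.23], [0.17, 1.99], [-2.82, 2.82]. Speed limits (rad/s): [2.22, 2.22, 3.01, 3.01, 3.14, 3.14, 3.14].

### API

Orientations are given as a rotation vector (axis times angle).
In Python, from station import robot gives the robot as it stands. Calls block until the motion is done:
- robot.reach(position, orientation): joint-space move of the TCP to a pose.
- robot.line_to(position, ori=None, rate=150, f_stop=None): straight line of the TCP; ori=None keeps the orientation; rate is the mean speed in mm/s. With f_stop (N) it stops when the force on the tool has changed by that much, and returns True; else False.
- robot.move_joints(angles): joint-space move.
- robot.open() and robot.clamp(grip_force=None): open the fingers fully, or close them until they stop; grip_force is the grip in N (None keeps the last).
- robot.sleep(seconds).
- robot.ik(position, orientation): joint angles nearest the present ones, or None.
- robot.capture(name): name is "scene" or "top" or "wrist"; returns a dict with "frame" (384x512x3 uint8, red, green, blue), "fov_y" (degrees; the focal length in pixels is half the picture's height over the tangent of half this angle, whatever the lens; pixels are square), "cx", "cy" (the principal point, pixels), "rvec" (rotation vector, rad) and "tvec" (3), from world to camera coordinates, as OpenCV has them; the wrist camera has in their place "hand_eye" (4x4, takes a point from camera to tool coordinates, whose origin is the TCP and whose axes are the flange's). Camera axes: x right, y down, z forward; pixel columns grow to the right and rows downward; lengths in mm; the calibration is good to about 2 mm. A picture is of the moment at which its call begins: read the wrist's pose just before it. There is no depth.
A pose or a line that the arm cannot do raises robot.MotionError and nothing moves.
- robot.job_done(): hands the job in; it is judged then, once.
Readings, each from a call of its own:
- robot.current_time(): time.
- robot.current_q(): joint angles.
- robot.current_dq(): joint speeds.
- robot.current_tau(): joint torques, N m.
- robot.current_tcp_pos(): TCP position.
- robot.current_tcp_rot(): TCP orientation.
- robot.current_wrist_force(): force on the tool from outside, world axes, zero at the start.
- robot.current_torque(): the same for the moment, N m.
- robot.current_opening(): opening from 0.0 (shut) to 1.0 (fully open).
- robot.current_grip_force(): force on a finger pad.
Only numpy, scipy, OpenCV 4.12 (cv2) and the standard library are available. Lean on these libraries where they do the work, as an engineer would, in place of code of your own. Each camera call takes 0.05 s, during which the arm holds its last target. There are 200 camera calls.

### The job

Close the four empty glass sample jars: pick out the four knobbed steel lids from the clutter and set each one on the jar of its own size, so that its disc lies flat and centred on the rim. Leave the jars standing where they are, and do not knock over or push aside the dropper bottle or the petri dish.

Things in the scene. Friction and masses are not known exactly. Their poses are not given: they have to be found in the camera images.
- jar_small: The narrowest of four empty, open, straight-sided round green-tinted glass jars standing on the table: 44 mm outer diameter, 62 mm high, wall 3 mm (mouth 38 mm across). Loose, about 150 g. Origin: centre of its underside; z up.
- jar_medium: The second narrowest of four empty, open, straight-sided round green-tinted glass jars standing on the table: 56 mm outer diameter, 52 mm high, wall 3 mm (mouth 50 mm across). Loose, about 204 g. Origin: centre of its underside; z up.
- jar_large: The second widest of four empty, open, straight-sided round green-tinted glass jars standing on the table: 68 mm outer diameter, 64 mm high, wall 3 mm (mouth 62 mm across). Loose, about 258 g. Origin: centre of its underside; z up.
- jar_widest: The widest of four empty, open, straight-sided round green-tinted glass jars standing on the table: 80 mm outer diameter, 56 mm high, wall 3 mm (mouth 74 mm across). Loose, about 312 g. Origin: centre of its underside; z up.
- lid_small: Lid of the 44 mm jar (narrowest of four), right way up on the table: steel disc 46 mm across, 5 mm thick (9 to 14 mm above origin), central upright knob 18 mm across (14 to 40 mm), black tapered plug below (0 to 9 mm), 24 mm across at its foot, 35 at the disc. 50 g. Origin: centre of plug's underside, z up; 53 mm above the jar's origin when seated (disc on rim).
- lid_medium: Lid of the 56 mm jar (second narrowest of four), right way up on the table: steel disc 58 mm across, 5 mm thick (9 to 14 mm above origin), central upright knob 18 mm across (14 to 40 mm), black tapered plug below (0 to 9 mm), 36 mm across at its foot, 47 at the disc. 74 g. Origin: centre of plug's underside, z up; 43 mm above the jar's origin when seated (disc on rim).
- lid_large: Lid of the 68 mm jar (second widest of four), right way up on the table: steel disc 70 mm across, 5 mm thick (9 to 14 mm above origin), central upright knob 18 mm across (14 to 40 mm), black tapered plug below (0 to 9 mm), 48 mm across at its foot, 59 at the disc. 98 g. Origin: centre of plug's underside, z up; 55 mm above the jar's origin when seated (disc on rim).
- lid_widest: Lid of the 80 mm jar (widest of four), right way up on the table: steel disc 82 mm across, 5 mm thick (9 to 14 mm above origin), central upright knob 18 mm across (14 to 40 mm), black tapered plug below (0 to 9 mm), 60 mm across at its foot, 71 at the disc. 122 g. Origin: centre of plug's underside, z up; 47 mm above the jar's origin when seated (disc on rim).
- petri_dish: A bystander: open shallow grey plastic dish, 64 mm in diameter, 15 mm high, no knob. Loose. Origin: centre of its underside.
- dropper_bottle: A bystander: small amber glass dropper bottle with a paper label and white pointed top, 30 mm in diameter, 69 mm high, standing. Loose, easily tipped. Origin: centre of its underside; z up.

How it is judged (in metres and radians):
At the end, for the whole second after the job is handed in: Each lid is on the jar of its own size: centred within 6 mm, its disc at rim height within 4 mm, lid and jar level within 0.1 rad, at rest. Every jar stands on the table within 40 mm of where it started; the petri dish and the dropper bottle are upright or flat within 40 mm of where they started (horizontal distance between lid_small and jar_small below 0.006 m and z of lid_small in the frame of jar_small between 0.049 and 0.057 m and angle between each of lid_small, jar_small, lid_medium, jar_medium, lid_large, jar_large, lid_widest, jar_widest, petri_dish, dropper_bottle's own z axis and vertical below 0.1 rad and height (world z) of each of jar_small, jar_medium, jar_large, jar_widest below 0.005 m and distance of each of jar_small, jar_medium, jar_large, jar_widest, petri_dish, dropper_bottle from where it was at the start of the episode below 0.04 m and linear speed of each of lid_small, jar_small, lid_medium, jar_medium, lid_large, jar_large, lid_widest, jar_widest below 0.02 m/s and horizontal distance between lid_medium and jar_medium below 0.006 m and z of lid_medium in the frame of jar_medium between 0.039 and 0.047 m and horizontal distance between lid_large and jar_large below 0.006 m and z of lid_large in the frame of jar_large between 0.051 and 0.059 m and horizontal distance between lid_widest and jar_widest below 0.006 m and z of lid_widest in the frame of jar_widest between 0.043 and 0.051 m); the robot touches nothing.
It fails at once if a jar or the dropper bottle is knocked over (angle between any of jar_small, jar_medium, jar_large, jar_widest, dropper_bottle's own z axis and vertical above 0.7 rad).
It also fails if it takes over 96 s, if anything falls off the work surface, if the arm or the gripper's body presses on something with over 40 N, if the wrist force passes 120 N, or if a joint passes its speed limit or range.

## Working session

There is one attempt and no reset: what is moved stays moved. The work goes in short steps, each a Python script; the robot and the scene stay as the last script left them, time stands still between calls to the robot, and variables do not carry over. Pictures are saved under pics/ and viewed, at most 14 in all, crops included, and the job is handed in when it is done.

```bash
mkdir -p pics; ls; python3 - <<'E'
from station import robot
import cv2
for n in("scene","top","wrist"):
    c=robot.capture(n); cv2.imwrite(f"pics/{n}0.png",c["frame"][:,:,::-1])
    print(n,{k:v for k,v in c.items() if k!="frame"})
print(robot.current_time(),robot.current_tcp_rot(),robot.current_tcp_pos())
E
```

```text
pics
scene {'fov_y': 42.31660705466316, 'cx': 256.1313612530909, 'cy': 194.12052991772902, 'rvec': array([ 2.32255902,  0.576669  , -0.22653309]), 'tvec': array([-497.331102  , -176.56224672, 1182.89423737])}
top {'fov_y': 57.861705344086694, 'cx': 254.5683768838123, 'cy': 188.22897058528613, 'rvec': array([ 2.17019902, -2.20949939,  0.05462872]), 'tvec': array([ 17.83185387, 541.07103974, 742.3513001 ])}
wrist {'fov_y': 70.13827388524865, 'cx': 255.15639061755886, 'cy': 199.8326520130806, 'hand_eye': array([[ 2.39457179e-04, -9.50217943e-01, -3.11585949e-01,
         8.06065607e+01],
       [ 9.99999873e-01,  3.65587396e-04, -3.46390957e-04,
         8.26757527e-01],
       [ 4.43058798e-04, -3.11585827e-01,  9.50217910e-01,
        -1.63098734e+02],
       [ 0.00000000e+00,  0.00000000e+00,  0.00000000e+00,
         1.00000000e+00]])}
0.15 [-5.58910020e-01 -3.09128816e+00  1.95749139e-03] [236.22803147 631.93829053 210.84326091]
```

View pics/top0.png

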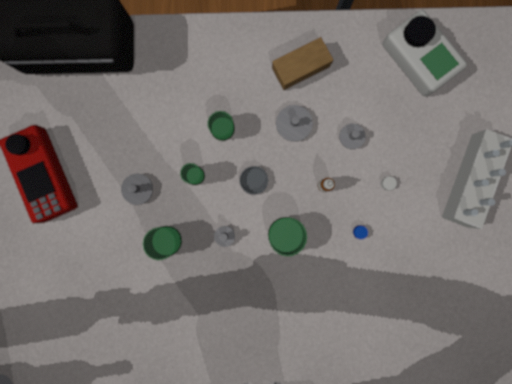

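View pics/scene0.png

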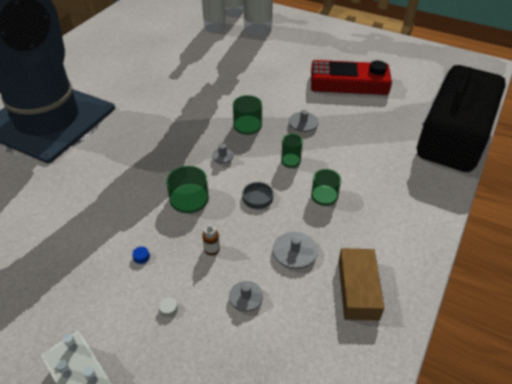

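Top view (px): the lids are at (296,122) widest, (353,135) probably medium, (138,188) probably large and (225,235) small. The jars are at (287,236) widest, (163,242) large, (222,126) medium and (193,174) small. The dropper bottle is at (327,185) and the petri dish at (254,180). The scene view agrees. Next I'll locate them coarsely and visit each with the wrist camera.

```bash
cat > h.py <<'E'
import numpy as np, cv2, json
from scipy.spatial.transform import Rotation as R
def K(c):
    f=c["frame"].shape[0]/2/np.tan(np.radians(c["fov_y"]/2))
    return np.array([[f,0,c["cx"]],[0,f,c["cy"]],[0,0,1.]])
def ext(c,pos=None,rot=None):   # world->cam R,t
    if "rvec" in c: return R.from_rotvec(c["rvec"]).as_matrix(),np.array(c["tvec"])
    T=np.eye(4);T[:3,:3]=R.from_rotvec(rot).as_matrix();T[:3,3]=pos
    M=np.linalg.inv(T@c["hand_eye"]); return M[:3,:3],M[:3,3]
def back(K,E,uv,z):
    d=E[0].T@np.linalg.solve(K,[*uv,1.]); o=-E[0].T@E[1]
    return o+d*(z-o[2])/d[2]
def proj(K,E,P):
    p=(np.atleast_2d(P)@E[0].T+E[1])@K.T; return p[:,:2]/p[:,2:]
def circ(x,y,z,d,n=90):
    a=np.linspace(0,2*np.pi,n,endpoint=False)
    return np.c_[x+d/2*np.cos(a),y+d/2*np.sin(a),np.full(n,z)]
def down(yaw): # tool y axis (closing line) at angle yaw+90 ; tool x at yaw
    return (R.from_euler("z",yaw)*R.from_rotvec([np.pi,0,0])).as_rotvec()
E
python3 - <<'E'
from station import robot
from h import *
c=robot.capture("top");k,e=K(c),ext(c)
px=dict(lid_widest=(296,123,14),lid_medium=(353,136,14),lid_large=(138,189,14),lid_small=(225,236,14),
 jar_widest=(287,236,28),jar_large=(163,242,32),jar_medium=(222,126,26),jar_small=(193,174,31),drop=(327,185,35),petri=(254,180,8))
P={n:back(k,e,v[:2],v[2])[:2].round(0).tolist() for n,v in px.items()}
for n,v in P.items(): print(n,v,np.hypot(*v))
json.dump(P,open("coarse.json","w"))
r=robot.current_tcp_rot(); print(R.from_rotvec(r).as_matrix().round(2))
for n,v in P.items():
  print(n,[round(y,1) for y in np.arange(-3.1,3.15,.4) if robot.ik([*v,110],down(y)) is not None])
E
```

```text
lid_widest [684.0, -86.0] 689.3852333782614
lid_medium [652.0, -210.0] 684.9846713613379
lid_large [544.0, 263.0] 604.2391910493724
lid_small [439.0, 74.0] 445.1932164802155
jar_widest [438.0, -59.0] 441.955880150949
jar_large [430.0, 204.0] 475.93697061690847
jar_medium [677.0, 76.0] 681.2525229311082
jar_small [573.0, 139.0] 589.6185207403173
drop [544.0, -146.0] 563.2512760748972
petri [560.0, 9.0] 560.0723167591842
[[-0.94  0.35 -0.  ]
 [ 0.35  0.94 -0.  ]
 [-0.   -0.   -1.  ]]
lid_widest [np.float64(-3.1), np.float64(-2.7), np.float64(-2.3), np.float64(-1.9), np.float64(-1.5), np.float64(-1.1), np.float64(-0.7), np.float64(-0.3), np.float64(0.1), np.float64(0.5), np.float64(0.9), np.float64(1.3), np.float64(1.7), np.float64(2.1), np.float64(2.5), np.float64(2.9)]
lid_medium [np.float64(-3.1), np.float64(-2.7), np.float64(-2.3), np.float64(-1.9), np.float64(-1.5), np.float64(-1.1), np.float64(-0.7), np.float64(-0.3), np.float64(0.1), np.float64(0.5), np.float64(0.9), np.float64(1.3), np.float64(1.7), np.float64(2.1), np.float64(2.5), np.float64(2.9)]
lid_large [np.float64(-3.1), 
[... 1591 characters left out ...]
64(0.1), np.float64(0.5), np.float64(0.9), np.float64(1.3), np.float64(1.7), np.float64(2.1), np.float64(2.5), np.float64(2.9)]
drop [np.float64(-3.1), np.float64(-2.7), np.float64(-2.3), np.float64(-1.9), np.float64(-1.5), np.float64(-1.1), np.float64(-0.7), np.float64(-0.3), np.float64(0.1), np.float64(0.5), np.float64(0.9), np.float64(1.3), np.float64(1.7), np.float64(2.1), np.float64(2.5), np.float64(2.9)]
petri [np.float64(-3.1), np.float64(-2.7), np.float64(-2.3), np.float64(-1.9), np.float64(-1.5), np.float64(-1.1), np.float64(-0.7), np.float64(-0.3), np.float64(0.1), np.float64(0.5), np.float64(0.9), np.float64(1.3), np.float64(1.7), np.float64(2.1), np.float64(2.5), np.float64(2.9)]
```

View pics/wrist0.png

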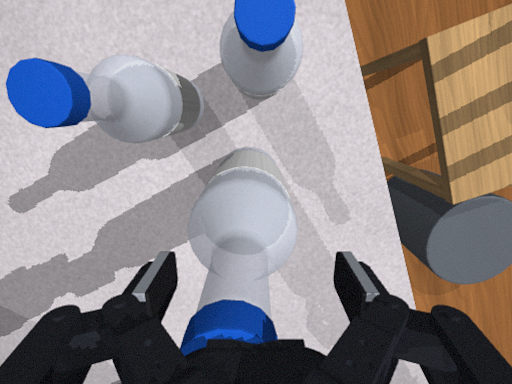

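The wrist view shows lab bottles under the start pose and the fingers across the bottom rows. I'll lift first, then view each object in the upper middle of the picture, near nadir.

```bash
cat > look.py <<'E'
from station import robot
from h import *
import pickle
YAW=1.6; P=json.load(open("coarse.json")); ori=down(YAW); tx=np.array([np.cos(YAW),np.sin(YAW)])
p=robot.current_tcp_pos(); robot.line_to([p[0],p[1],290],rate=200)
S={}
for n in "lid_large jar_large jar_small lid_small jar_widest lid_medium lid_widest jar_medium".split():
    robot.reach([*(np.array(P[n])-65*tx),165],ori); robot.sleep(.15)
    pos,rot=robot.current_tcp_pos(),robot.current_tcp_rot()
    S[n]=(pos,rot,robot.capture("wrist"))
pickle.dump(S,open("S.pkl","wb")); print(robot.current_time())
E
python3 look.py; cat > mont.py <<'E'
from h import *; import pickle
S=pickle.load(open("S.pkl","rb")); P=json.load(open("coarse.json"))
t=[]
for n,(pos,rot,c) in S.items():
    u,v=proj(K(c),ext(c,pos,rot),[[*P[n],14]])[0].round().astype(int)
    im=cv2.copyMakeBorder(c["frame"][:,:,::-1],100,100,100,100,0)[v:v+200,u:u+200]
    im=cv2.resize(im,(200,200)).copy(); cv2.putText(im,f"{n} {u-100},{v-100}",(2,12),0,.4,(0,0,255)); t.append(im)
cv2.imwrite("pics/m1.png",np.vstack([np.hstack(t[:4]),np.hstack(t[4:])]))
E
python3 mont.py
```

```text
9.1
```

View pics/m1.png

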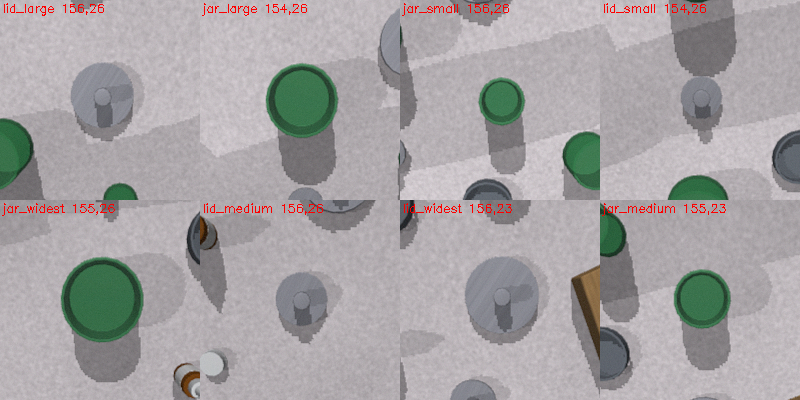

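The montage shows eight clean views with consistent sizes. Each object sits within about 5 px of its crop centre, and the knob tops are bright circles inside the discs. I'll fit the model circles to the edges.

```bash
cat > fit.py <<'E'
from h import *; import pickle
D=dict(small=(44,62),medium=(56,52),large=(68,64),widest=(80,56))
def circles(n,x,y):
    d,h=D[n.split("_")[1]]
    return [(circ(x,y,14,d+2),1),(circ(x,y,40,18),1)] if "lid" in n else [(circ(x,y,h,d),1),(circ(x,y,h,d-6),1)]
def fit(n,c,k,e,x0,y0,rng=14):
    g=cv2.GaussianBlur(c["frame"],(0,0),.8).astype(np.float32)
    g=(g[...,0] if "jar" in n else g.mean(2))
    def score(x,y):
        s=0
        for P,w in circles(n,x,y):
            ctr=P.mean(0); a,b=[proj(k,e,ctr+(P-ctr)*(1+q/np.linalg.norm(P[0]-ctr))) for q in(1.5,-1.5)]
            f=lambda q:cv2.remap(g,q[:,0].astype(np.float32),q[:,1].astype(np.float32),1).ravel()
            s+=w*np.minimum(abs(f(a)-f(b)),25).mean()
        return s
    for st in (1.,.25):
        r=np.arange(-rng,rng+st/2,st); _,x0,y0=max((score(x0+i,y0+j),x0+i,y0+j) for i in r for j in r); rng=1.5
    return x0,y0,score(x0,y0)
if __name__=="__main__":
    S=pickle.load(open("S.pkl","rb")); P=json.load(open("coarse.json")); t=[];F={}
    for n,(pos,rot,c) in S.items():
        k,e=K(c),ext(c,pos,rot); x,y,s=fit(n,c,k,e,*P[n]); F[n]=[x,y]; print(n,x,y,round(s,1),P[n])
        im=cv2.resize(c["frame"][:,:,::-1],None,fx=2,fy=2,interpolation=2)
        for C,_ in circles(n,x,y): cv2.polylines(im,[np.round((proj(k,e,C)+.5)*2*8-4).astype(np.int32)],True,(0,0,255),1,cv2.LINE_AA,3)
        u,v=(proj(k,e,[[x,y,14]])[0]*2).astype(int)
        t.append(im[max(v-100,0):max(v-100,0)+200,u-100:u+100])
    cv2.imwrite("pics/m2.png",np.vstack([np.hstack(t[:4]),np.hstack(t[4:])])); json.dump(F,open("fit.json","w"))
E
python3 fit.py
```

```text
lid_large 545.25 267.75 34.1 [544.0, 263.0]
jar_large 431.25 204.25 49.3 [430.0, 204.0]
jar_small 573.75 140.25 48.1 [573.0, 139.0]
lid_small 441.25 64.5 33.4 [439.0, 74.0]
jar_widest 439.5 -58.0 49.5 [438.0, -59.0]
lid_medium 652.5 -208.75 33.2 [652.0, -210.0]
lid_widest 684.5 -81.25 30.9 [684.0, -86.0]
jar_medium 678.5 77.75 49.4 [677.0, 76.0]
```

View pics/m2.png

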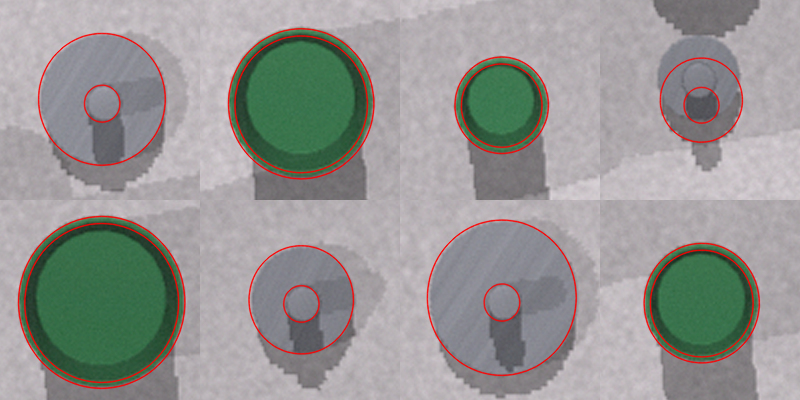

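All fits are good except lid_small, which latched onto the shadow. I'll refit that one over a narrow range, then close the large jar first.

```bash
cat > pp.py <<'E'
from station import robot
from h import *
from fit import D
ori=down(1.6); H=160
def grasp(x,y):
    robot.line_to([x,y,75],ori,rate=150)
    robot.line_to([x,y,35],ori,rate=60,f_stop=8)
    z=robot.current_tcp_pos()[2]; robot.clamp(50); robot.sleep(.2)
    print("grasp z",z,"opening",robot.current_opening(),robot.current_grip_force())
    robot.line_to([x,y,H],ori,rate=150)
    return z
def place(s,x,y,zg):
    h=D[s][1]-9+zg
    robot.line_to([x,y,h+14],ori,rate=120); robot.sleep(.1)
    hit=robot.line_to([x,y,h-3],ori,rate=30,f_stop=4)
    print("place hit",hit,"z err",robot.current_tcp_pos()[2]-h,"held",robot.current_opening(),robot.current_wrist_force().round(1))
    robot.open(); robot.line_to([x,y,H],ori,rate=150)
def job(s,F):
    l,j=F["lid_"+s],F["jar_"+s]
    p=robot.current_tcp_pos(); robot.line_to([*l,H],ori,rate=250)
    zg=grasp(*l); robot.line_to([*j,H],ori,rate=200); place(s,*j,zg)
    print(s,"t",robot.current_time())
E
python3 - <<'E'
from fit import *
S=pickle.load(open("S.pkl","rb"));F=json.load(open("fit.json"));n="lid_small"
pos,rot,c=S[n];x,y,s=fit(n,c,K(c),ext(c,pos,rot),441,77,5);print(x,y,s);F[n]=[x,y];json.dump(F,open("fit.json","w"))
from pp import *
job("large",F)
tx=np.array([np.cos(1.6),np.sin(1.6)])
robot.reach([*(np.array(F["jar_large"])-65*tx),165],ori); robot.sleep(.2)
p,r=robot.current_tcp_pos(),robot.current_tcp_rot();c=robot.capture("wrist");k,e=K(c),ext(c,p,r)
im=c["frame"][:,:,::-1].copy();x,y=F["jar_large"]
for C in(circ(x,y,69,70),circ(x,y,95,18)):cv2.polylines(im,[proj(k,e,C).round().astype(int)],True,(0,0,255))
cv2.imwrite("pics/large1.png",im)
E
```

```text
440.5 77.0 30.643635
grasp z 35.081452341665305 opening 0.00018245803838424666 0.0
place hit False z err -3.0503735629287547 held -0.0041213402085323505 [-0.6  0.9  0. ]
large t 17.5417
```

View pics/large1.png

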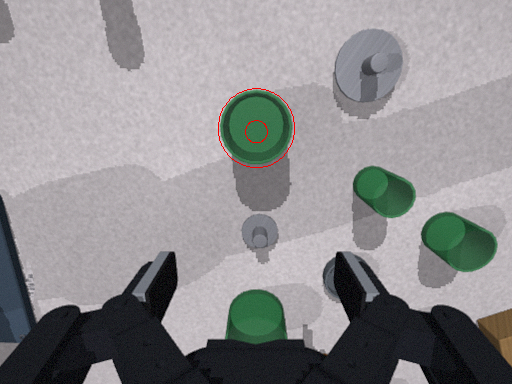

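The gripper closed on nothing (opening about 0). The jar is unmoved and the large lid is still on the table at about (370,65). I'll compare its position with the earlier fit.

```bash
python3 - <<'E'
from fit import *
from station import robot
from pp import ori
F=json.load(open("fit.json"));x,y=F["lid_large"]
robot.line_to([x,y,140],ori,rate=250);robot.sleep(.2)
p,r=robot.current_tcp_pos(),robot.current_tcp_rot();c=robot.capture("wrist");k,e=K(c),ext(c,p,r)
print(p,r,ori,robot.current_opening(),fit("lid_large",c,k,e,x,y,10),proj(k,e,[[x,y,40],[x,y,14]]))
im=c["frame"][:,:,::-1].copy();cv2.imwrite("pics/ll.png",im)
c=robot.capture("top");k,e=K(c),ext(c);cv2.imwrite("pics/top2.png",c["frame"][:,:,::-1])
print(proj(k,e,[[x,y,40],[x,y,14]]))
E
```

```text
[544.88035482 266.84853767 140.57529789] [-2.18997514e+00 -2.25223864e+00 -5.18361122e-04] [2.18876868e+00 2.25364063e+00 1.37995689e-16] 1.0016419155621294 (np.float64(547.25), np.float64(268.25), np.float32(38.08599)) [[255.82524283 193.73574045]
 [255.78973273 186.84464987]]
[[131.70050076 187.93283198]
 [135.97424848 188.60816228]]
```

View pics/ll.png

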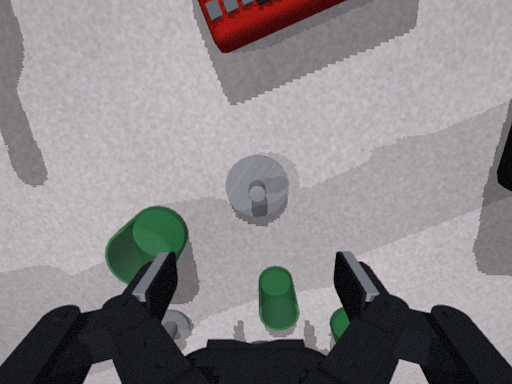

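The lid barely moved (about 2 mm), so the pads closed clear of the knob. I'll go back down and look at pads and knob together, before and after closing.

```bash
python3 - <<'E'
from fit import *
from station import robot
from pp import ori
x,y=547,268
robot.line_to([x,y,60],ori,rate=150)
robot.line_to([x,y,35],ori,rate=80,f_stop=8);robot.sleep(.1)
a=robot.capture("wrist");p=robot.current_tcp_pos();k,e=K(a),ext(a,p,robot.current_tcp_rot())
print(p,proj(k,e,[[x,y,40],[x,y,14],p,p-[0,0,17]]))
robot.clamp(30);robot.sleep(.1);print(robot.current_opening(),robot.current_grip_force(),robot.current_wrist_force())
b=robot.capture("wrist");robot.open()
s=robot.capture("scene")["frame"]; s=cv2.resize(s[60:190,230:360],(260,260),interpolation=2)
m=np.hstack([a["frame"][90:350,120:390],b["frame"][90:350,120:390],s])
cv2.imwrite("pics/cl.png",m[:,:,::-1])
E
```

```text
[547.29160164 268.02915046  35.32902016] [[255.00177577 242.72162952]
 [255.03551016 226.36585207]
 [255.45200837 239.42486412]
 [255.43751142 228.77749836]]
0.005278803691244396 0.0 [-0.77156464  0.06981535 -0.80820144]
```

View pics/cl.png

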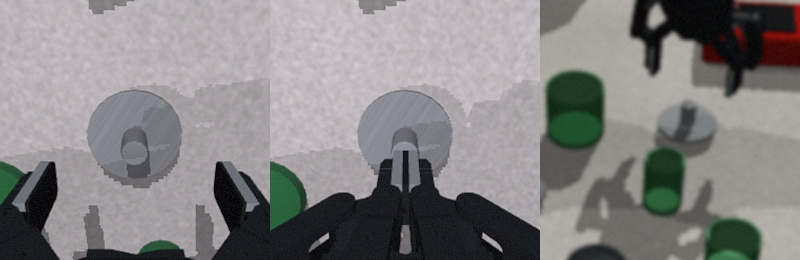

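The picture shows the pads shut level with or above the knob top (crop about (405,150)). From the pad geometry, the fingertips sit about 24 mm behind the reported TCP rather than 17 mm ahead of it, so every height is about 40 mm off. Lateral alignment is fine. I'll go lower, guarded by force.

```bash
sed -i 's/H=160/H=115/; s/\[x,y,75\]/[x,y,35]/; s/\[x,y,35\],ori,rate=60/[x,y,-1],ori,rate=50/' pp.py; python3 - <<'E'
from pp import *
import fit
F=json.load(open("fit.json"));F["lid_large"]=[546.5,268.]
zg=grasp(*F["lid_large"])
if robot.current_opening()>.1:
    j=F["jar_large"]; robot.line_to([*j,H],ori,rate=200); place("large",*j,zg)
tx=np.array([np.cos(1.6),np.sin(1.6)]);x,y=F["jar_large"]
robot.line_to([*(np.array([x,y])-65*tx),165],ori,rate=250); robot.sleep(.1)
p,r=robot.current_tcp_pos(),robot.current_tcp_rot();c=robot.capture("wrist");k,e=K(c),ext(c,p,r)
im=c["frame"][:,:,::-1].copy()
for C in(circ(x,y,69,70),circ(x,y,95,18)):cv2.polylines(im,[proj(k,e,C).round().astype(int)],True,(0,0,255))
cv2.imwrite("pics/large2.png",im);print(robot.current_time())
E
```

```text
grasp z -0.8456274826683998 opening 0.1902900664913817 48.84988009929657
place hit True z err 0.013220609014545914 held 0.19255608422034362 [-0.  -0.   6.1]
29.0167
```

View pics/large2.png

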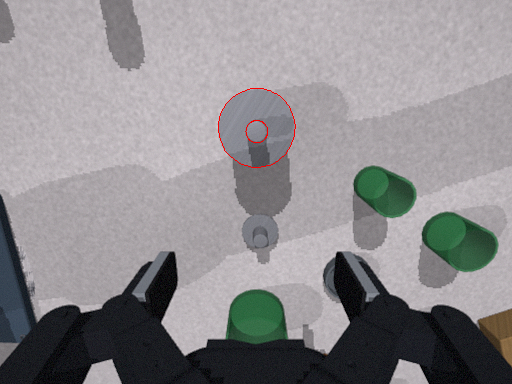

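The large lid is seated: its disc and knob at (256,128) match the model circles exactly, and contact came at the expected height. Now the other three.

```bash
python3 - <<'E'
from pp import *
F=json.load(open("fit.json"));tx=np.array([np.cos(1.6),np.sin(1.6)]);t=[]
for s in("small","widest","medium"):
    l,j=F["lid_"+s],F["jar_"+s]
    robot.line_to([*l,H],ori,rate=250); zg=grasp(*l)
    if robot.current_opening()<.1: print("miss",s);break
    robot.line_to([*j,H],ori,rate=200); place(s,*j,zg); print(s,robot.current_time())
for s in("medium","small","widest","large"):
    x,y=F["jar_"+s];d,h=D[s]
    robot.line_to([*(np.array([x,y])-65*tx),165],ori,rate=300); robot.sleep(.1)
    p,r=robot.current_tcp_pos(),robot.current_tcp_rot();c=robot.capture("wrist");k,e=K(c),ext(c,p,r)
    im=c["frame"][:,:,::-1].copy()
    for C in(circ(x,y,h+5,d+2),circ(x,y,h+31,18)):cv2.polylines(im,[proj(k,e,C).round().astype(int)],True,(0,0,255))
    t.append(im[:256,50:450])
m=np.vstack([np.hstack(t[:2]),np.hstack(t[2:])])
cv2.imwrite("pics/fin.png",m);print(robot.current_time())
E
```

```text
grasp z -0.9641353037572742 opening 0.1875737597416573 48.83910119533539
place hit True z err 0.18060520485766318 held 0.18804505096434668 [-0.5  0.5  7.2]
small 36.075
grasp z -0.8252468998478785 opening 0.18745108218749038 48.942850828170776
place hit True z err -0.020119069768938402 held 0.19040093961497911 [ 0.  -0.3  5.5]
widest 44.3917
grasp z -0.8348935478001696 opening 0.18742987670075864 48.8235729932785
place hit True z err 0.1300778082148426 held 0.18670082935115268 [-1.4  0.4  6. ]
medium 53.0333
56.5917
```

View pics/fin.png

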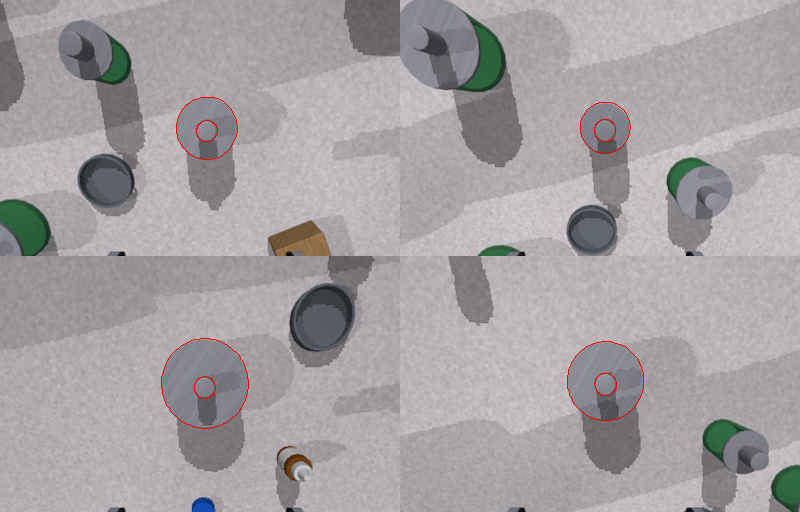

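All four lids lie flat and centred on their jars and match the model circles. The dropper bottle (295,463) is standing and the petri dish is undisturbed, so I'm handing in.

```bash
python3 -c "
from station import robot
print(robot.job_done())"
```

```text
the job is handed in; nothing more can be done
None
```

All four lids are seated flat and centred on their own jars, the dropper bottle and petri dish are undisturbed, and the job is handed in at about 57 s of the 96 s limit; the verdict was not shown to me.

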